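Shut and latch the coral craft box

TASK

Put the coral craft box away properly closed: push its raised lid down until it is fully shut, then push the teal latch lever on the lid's front edge down and over until it snaps flat against the front of the box. It is all done by pushing: do not lift the lid or pick anything up, and leave the crayon stand, the tumbler and the talavera pot standing where they are.

Things in the scene. Friction and masses are not known exactly. Their poses are not given: they have to be found in the camera images.
- box: Coral plastic craft box, heavy, does not move. Body 150 mm deep (its x) x 220 mm wide (its y) x 80 mm high; origin at the centre of its underside, z up. Its +x is its front, where the latch is, and points away from the robot (up to 26 degrees either way). The lid is hinged along the back rim (-x side). A 5 mm catch rib on the front wall (wall face at x = 75 mm), 50 to 55 mm high, holds the latch.
- lid (a joint): Hinge of the coral lid, rad: 0 = fully shut, grows as its front edge rises; starts between 0.30 and 0.65. A stiff hinge: the lid stays where it is left and needs about 1 to 2 N at its front edge to push down.
- lid_hinge (a point): Middle of the lid's hinge axis (along the box's y), 77 mm behind the box's centre, 79 mm above the counter. Turns with the lid: x runs along the lid to its front edge, z is the lid's upward normal. The flat lid is 158 mm deep x 230 mm wide; its top lies 6 mm (8 mm on the raised middle panel) above this axis along z, its front edge 156 mm along x.
- lid_front (a point): Point on top of the lid at the middle of its front edge, 156 mm from the hinge axis; 85 mm above the counter when the lid is shut.
- latch (a joint): Hinge of the teal latch lever, rad: 0 = closed, hanging flat against the box's front; 1.85 = open, sticking out forwards, 16 degrees up from the lid's plane (start). Sprung over centre at 0.60: above that a spring pushes it back open (about 3 N at the lever's end, falling to nothing from 1.0 to 0.60), below that it snaps shut and stays.
- latch_pin (a point): Middle of the latch's pin (along the box's y) on the lid's front edge, 160 mm from the lid hinge axis; with the lid shut it is 83 mm in front of the box's centre and 79 mm above the counter. Turns with the latch: -z runs from the pin to the lever's free end, +x is the outward normal of the face to push on.
- latch_tip (a point): Middle of the free end of the latch lever's outer face, 46 mm from the pin. The lever is a flat teal plate 94 mm wide, 46 mm long, 4 mm thick, with a lip 5.5 mm high across its outer face at the free end. Shut, this end is 33 mm above the counter.
- crayon_stand: Beech block 140 x 56 x 42 mm with drilled holes and five crayons standing in it, 95 mm high in all, 0.3 kg, loose. Origin at the centre of its underside. Stands beside the box; leave alone.
- tumbler: Stainless steel tumbler, 76 mm wide at the rim, 135 mm high, 0.25 kg, loose. Origin at the centre of its underside. Stands at the other side of the box; leave alone.
- talavera_pot: White ceramic pot painted with blue, orange and yellow flowers, 156 mm wide, 124 mm high, with a succulent to about 190 mm, about 1 kg, loose. Origin at the centre of its underside. Stands to the right; leave alone. (At the far left, out of the way of the work, stand two fixed tiers of clear plastic trays, 215 x 290 x 136 mm.)

How it is judged:
By the outcome, as a careful person would: the job done as asked, in the order asked, and still so for the second after the job is handed in, with the robot touching nothing.
It also fails if it takes over 45 s, if anything falls off the work surface, if the arm or the gripper's body presses on something with over 40 N, if the wrist force passes 120 N, or if a joint passes its speed limit or range.

ROBOT

A 7-joint arm with a two-finger parallel gripper is mounted at the origin on the work surface. World frame = base frame: x ahead of the robot, y to its left, z up, the work surface at z = 0. Lengths are in m, angles in rad, forces in N, time in s.
With the tool pointing down it reaches from about 0.4 to 0.85 m from the base axis. Payload 10.4 kg.
Tool frame: the origin (TCP) lies at the very end of the fingers, on their centre line; the grasp point (between the pads) lies r.grasp_offset behind it (r.grasp_offset is the distance from the TCP to the grasp point, in m); z points along the fingers, y is the direction in which the jaws open and shut (so a half turn about z gives the same grasp; the last joint's range is limited). The gripper opens to 87 mm and grips with 3 to 60 N. Pads are 19 mm wide; open, the fingers measure 117 mm over their backs; the gripper's body (75 mm by 190 mm) begins 51 mm behind the grasp point.
Start: joints at [1.207, 0.332, -0.065, 1.46, 0.022, 1.35, -0.088], TCP at [0.209, -0.589, 0.223] pointing down, gripper open.
Joint ranges: [-2.6, 2.6], [-0.5, 2.12], [-1.47, 1.34], [0.16, 2.42], [-1.27, 4.41], [0.06, 2.06], [-2.6, 2.6]. Speed limits (rad/s): [2.22, 2.22, 2.79, 2.79, 3.14, 3.14, 3.14].

INTERFACE

Orientations are given as a unit quaternion [x, y, z, w].
In Python, from bench import read_state, cams, job, r gives the robot as it stands. The module is installed in compiled form; this text tells all that it offers.
- The arm moves only by the tool arm_command, never from a script. Its argument "increments" is a list of rows, each an object of numbers: "gripper": the opening in per cent of the stroke, from 0 (shut) to 100 (fully open); "dx", "dy", "dz": the shift along the tool's x, y, z in m; "spin": the turn about the tool's z in degrees. In form: [{"gripper": .., "dx": .., "dy": .., "dz": .., "spin": ..}, ...]. A call has exactly 8 rows; each row shifts and turns the commanded pose from where the row before left it, along the tool's axes as they then stand; what a row does not reach is not made up. A row lasts 1/8 s, in which the tool goes at most 62.5 mm and 10.7 degrees, less where a joint would pass 70% of its speed; a pose out of reach is approached as far as the arm can. A call with a gripper value outside its range is refused whole. The fingers move at their own pace and stop on an object; "grip_force" is the grip in N (left out, the last holds). Time passes only in rows, so rows that do not move let the fingers close, or fill a call up. It gives the time, the measured TCP pose, the force and the opening at its end, in the units of the state.
- read_state(): the state, without advancing time (a new reading comes with each control period).
- cams.camera(name): name is "scene" or "top" or "wrist"; returns the picture (480x640x3 uint8, red, green, blue); there is no depth.
- cams.camera_info(name): a dict with "K" (3x3 intrinsics, pixels), "rvec" (rotation vector, rad) and "tvec" (3), from world to camera coordinates, as OpenCV has them. Camera axes: x right, y down, z forward; pixel columns grow to the right and rows downward; lengths in m; the calibration is good to about 2 mm. A picture is of the moment at which its call begins: read the wrist's pose just before it. camera_info takes no time and is no camera call; for the wrist camera it gives the pose at the moment of the call.
- job.close_job(): hands the job in, once; it reports no verdict.
The state is a dict: "time": time; "joint_positions": joint angles; "joint_vel": joint speeds; "joint_torque": joint torques, N m; "ee_pos": TCP position; "eef_rot": TCP orientation; "ft_force": force on the tool from outside, world axes, zero at the start; "torque": the same for the moment, N m; "width": finger opening in m.
Only numpy, scipy, OpenCV 4.12 (cv2) and the standard library are available. Lean on these libraries where they do the work, as an engineer would, in place of code of your own. Each camera call takes 0.05 s, during which the arm holds its last target.

## Working session

There is one attempt and no reset: what is moved stays moved. The work goes in short steps, Python scripts to look and compute and a tool call to move; the robot and the scene stay as the last step left them, time stands still between calls to the robot, and variables do not carry over. Pictures are saved under pics/ and viewed, and the job is handed in when it is done.

Besides the shell and the picture viewer there is one more tool, called as a command line: name --argument value ..., lists and objects as JSON in quotes. arm_command: Moves the arm, as the interface text tells. Its arguments: {"type":"object","properties":{"increments":{"type":"array","items":{"type":"object","properties":{"gripper":{"type":"number"},"dx":{"type":"number"},"dy":{"type":"number"},"dz":{"type":"number"},"spin":{"type":"number"}}}},"grip_force":{"type":"number"}},"required":["increments"]}

```bash
mkdir -p pics
python3 - <<'E'
from bench import read_state,cams,job,r
import cv2,numpy as np
s=read_state();print({k:np.round(v,3).tolist() for k,v in s.items()},r.grasp_offset)
for n in("scene","top"):
    im=cams.camera(n);cv2.imwrite(f"pics/{n}0.png",im[:,:,::-1]);i=cams.camera_info(n);R=cv2.Rodrigues(np.array(i["rvec"],float))[0]
    print(n,np.round(i["K"],1).tolist(),np.round(-R.T@np.ravel(i["tvec"]),3),np.round(R,3).tolist())
E
```

```text
{'time': 0.0, 'joint_positions': [1.207, 0.333, -0.065, 1.461, 0.022, 1.35, -0.089], 'joint_vel': [0.0, 0.0, 0.002, 0.0, 0.002, 0.001, 0.0], 'joint_torque': [-0.0, -62.325, 0.024, -38.99, -0.061, 0.04, 0.0], 'ee_pos': [0.209, -0.589, 0.222], 'eef_rot': [0.986, 0.17, -0.0, -0.001], 'ft_force': [-0.169, 0.183, 0.175], 'torque': [-0.008, -0.023, 0.041], 'width': 0.087} 0.0187
scene [[525.9, 0.0, 321.6], [0.0, 525.9, 231.7], [0.0, 0.0, 1.0]] [ 1.134 -0.146  0.979] [[0.039, 0.999, -0.007], [0.82, -0.036, -0.571], [-0.571, 0.016, -0.821]]
top [[496.5, 0.0, 321.2], [0.0, 496.5, 239.5], [0.0, 0.0, 1.0]] [ 0.335 -0.102  1.338] [[0.008, -1.0, 0.022], [-0.989, -0.011, -0.148], [0.148, -0.021, -0.989]]
```

View pics/scene0.png

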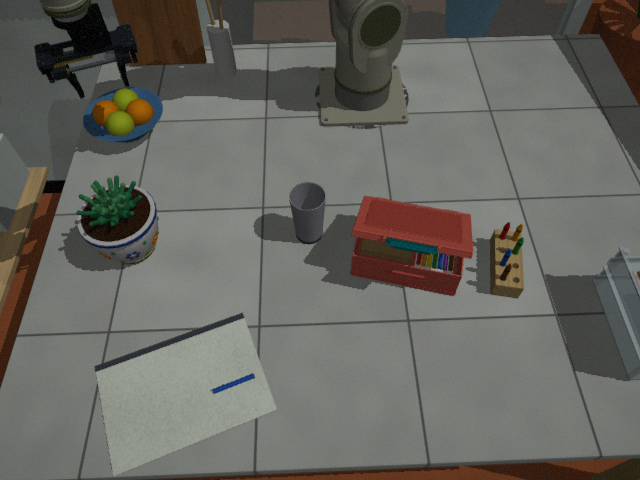

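View pics/top0.png

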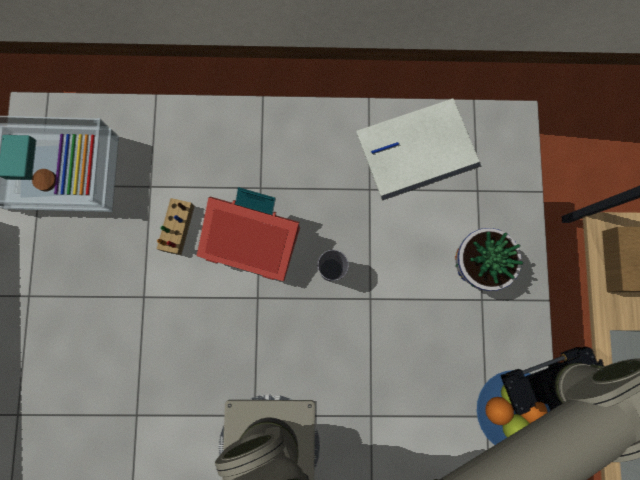

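The box is at around (250,238) in the top picture, front facing up and slightly right; the tumbler is at (332,265) and the crayon stand at (175,227). I'll enlarge to pick corners.

Run:
```python
import cv2
a=cv2.imread("pics/scene0.png")[185:305,340:500];cv2.imwrite("pics/sc.png",cv2.resize(a,None,fx=5,fy=5,interpolation=cv2.INTER_CUBIC))
a=cv2.imread("pics/top0.png")[180:300,190:350];cv2.imwrite("pics/tc.png",cv2.resize(a,None,fx=5,fy=5,interpolation=cv2.INTER_CUBIC))
```

```text
(no output)
```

View pics/sc.png

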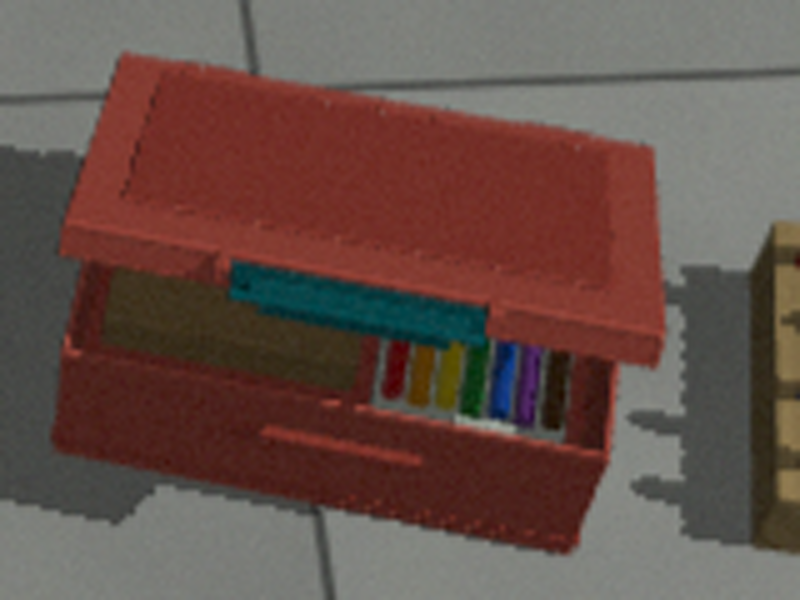

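View pics/tc.png

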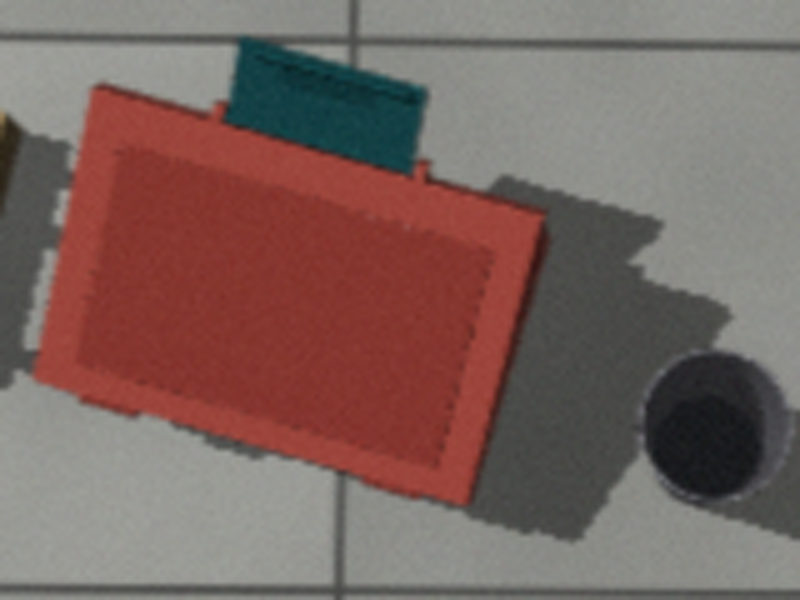

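```bash
cat > fit.py <<'E'
import numpy as np,cv2
from scipy.optimize import least_squares
from bench import cams
def rot(a,ax):
    v=np.zeros(3);v[ax]=a;return cv2.Rodrigues(v)[0]
def B(p,q): return rot(p[2],2)@np.array(q)+[p[0],p[1],0]
def L(p,q): return B(p,rot(-p[3],1)@np.array(q)+[-.077,0,.079])
def T(p,q,lat): # latch frame in lid
    return L(p,rot(-lat,1)@np.array(q)+[.160,0,0])
def proj(n,X):
    i=cams.camera_info(n);return cv2.projectPoints(np.array(X,float).reshape(-1,1,3),np.array(i["rvec"],float),np.array(i["tvec"],float),np.array(i["K"],float),None)[0].reshape(-1,2)
E
cat > f1.py <<'E'
from fit import *
sc=[(L,(-.002,-.115,.006),122,53),(L,(-.002,.115,.006),655,148),(L,(.156,-.115,.006),68,222),(L,(.156,.115,.006),665,330),
(B,(.075,-.11,0),55,450),(B,(.075,.11,0),575,552)]
tc=[(L,(.156,.115,.006),97,88),(L,(.156,-.115,.006),545,212),(L,(-.002,.115,.006),38,378),(L,(-.002,-.115,.006),468,503)]
def res(p):
    o=[]
    for n,l,u0,v0 in(("scene",sc,340,185),("top",tc,190,180)):
        P=proj(n,[f(p,q) for f,q,_,_ in l]);M=np.array([(u0-.4+a/5,v0-.4+b/5) for _,_,a,b in l]);o.append((P-M).ravel())
    return np.concatenate(o)
s=least_squares(res,[.5,.05,-.25,.45]);p=s.x
print(np.round(p,4),np.round(s.fun.reshape(-1,2),1).tolist())
np.save("p.npy",p)
P=(proj("top",[T(p,(0,.047,-.046),1.85),T(p,(0,-.047,-.046),1.85)])-[190,180])*5+2;print(P)
for n,f in(("front",L(p,(.156,0,.006))),("tip",T(p,(0,0,-.046),1.85))):print(n,f)
q=p.copy();q[3]=0
for a in(1.85,1.3,.6,0):print(a,T(q,(0,0,-.046),a))
# others
import numpy as np
def onplane(n,uv,z):
    i=cams.camera_info(n);R=cv2.Rodrigues(np.array(i["rvec"],float))[0];c=-R.T@np.ravel(i["tvec"]);d=R.T@np.linalg.inv(i["K"])@[uv[0],uv[1],1];return c+d*(z-c[2])/d[2]
print("tumbler rim",onplane("top",(190+715/5,180+425/5),.135),"crayon",onplane("top",(174,227),.042))
print("pot",onplane("top",(489,260),.124))
E
python3 f1.py
```

```text
[ 0.526   0.0564 -0.2671  0.4484] [[-0.6, -0.3], [-0.4, -0.6], [-1.2, -0.1], [0.6, 0.6], [-0.5, 0.7], [-1.0, 0.7], [-1.6, -0.6], [-0.5, 0.2], [-1.5, 0.6], [-0.1, 0.4]]
[[239.33312062  30.86397467]
 [428.09907892  83.93862844]]
front [0.5848254  0.04032218 0.15204267]
tip [0.62394301 0.02961708 0.17896546]
1.85 [0.64872082 0.02283627 0.09167715]
1.3 [0.64882211 0.02280855 0.06669505]
0.6 [0.63112279 0.02765223 0.04103456]
0 [0.60607042 0.03450817 0.033     ]
tumbler rim [ 0.45282741 -0.15648943  0.135     ] crayon [0.55814039 0.25868701 0.042     ]
pot [ 0.47019867 -0.54369354  0.124     ]
```

arm_command --increments '[{"gripper": 0, "dz": -0.025, "spin": 8.7}, {"gripper": 0, "dz": -0.025, "spin": 8.7}, {"gripper": 0, "dz": -0.025, "spin": 8.7}, {"gripper": 0, "dz": -0.025, "spin": 8.7}, {"gripper": 0, "dx": 0.012, "dy": -0.044}, {"gripper": 0, "dx": 0.012, "dy": -0.044}, {"gripper": 0, "dx": 0.012, "dy": -0.044}, {"gripper": 0, "dx": 0.012, "dy": -0.044}]' --grip_force 20

```text
validation failed for argument at $.in...
```

arm_command --increments '[{"gripper": 0, "dx": 0.012, "dy": -0.044}, {"gripper": 0, "dx": 0.012, "dy": -0.044}, {"gripper": 0, "dx": 0.012, "dy": -0.044}, {"gripper": 0, "dx": 0.012, "dy": -0.044}, {"gripper": 0, "dx": 0.012, "dy": -0.044}, {"gripper": 0, "dx": 0.012, "dy": -0.044}, {"gripper": 0, "dx": 0.012, "dy": -0.044}, {"gripper": 0, "dx": 0.012, "dy": -0.044}]'

```text
validation failed for argument at $.in...
```

arm_command --increments '[{"gripper": 0, "dx": 0, "dy": 0, "dz": -0.025, "spin": 8.7}, {"gripper": 0, "dx": 0, "dy": 0, "dz": -0.025, "spin": 8.7}, {"gripper": 0, "dx": 0, "dy": 0, "dz": -0.025, "spin": 8.7}, {"gripper": 0, "dx": 0, "dy": 0, "dz": -0.025, "spin": 8.7}, {"gripper": 0, "dx": 0.012, "dy": -0.044, "dz": 0, "spin": 0}, {"gripper": 0, "dx": 0.012, "dy": -0.044, "dz": 0, "spin": 0}, {"gripper": 0, "dx": 0.012, "dy": -0.044, "dz": 0, "spin": 0}, {"gripper": 0, "dx": 0.012, "dy": -0.044, "dz": 0, "spin": 0}]' --grip_force 20

```text
time: 1.1
ee_pos: [0.3022, -0.4304, 0.3223]
eef_rot: [0.991, -0.133, -0.0, -0.0]
ft_force: [-0.3, 0.2, 0.1]
width: 0.0149
```

arm_command --increments '[{"gripper": 0, "dx": 0.018, "dy": -0.057, "dz": 0, "spin": 0}, {"gripper": 0, "dx": 0.018, "dy": -0.057, "dz": 0, "spin": 0}, {"gripper": 0, "dx": 0.018, "dy": -0.057, "dz": 0, "spin": 0}, {"gripper": 0, "dx": 0.018, "dy": -0.057, "dz": 0, "spin": 0}, {"gripper": 0, "dx": 0.018, "dy": -0.057, "dz": 0, "spin": 0}, {"gripper": 0, "dx": 0.018, "dy": -0.057, "dz": 0, "spin": 0}, {"gripper": 0, "dx": 0.018, "dy": -0.057, "dz": 0, "spin": 0}, {"gripper": 0, "dx": 0.018, "dy": -0.057, "dz": 0, "spin": 0}]'

```text
time: 2.1
ee_pos: [0.5613, -0.0285, 0.3224]
eef_rot: [0.991, -0.133, -0.0, 0.0]
ft_force: [0.2, -0.1, 0.9]
width: 0.0006
```

arm_command --increments '[{"gripper": 0, "dx": 0, "dy": -0.037, "dz": 0.01, "spin": 0}, {"gripper": 0, "dx": 0, "dy": -0.036, "dz": 0.01, "spin": 0}, {"gripper": 0, "dx": 0, "dy": 0, "dz": 0.03, "spin": 0}, {"gripper": 0, "dx": 0, "dy": 0, "dz": 0.03, "spin": 0}, {"gripper": 0, "dx": 0, "dy": 0, "dz": 0.03, "spin": 0}, {"gripper": 0, "dx": 0, "dy": 0, "dz": 0.03, "spin": 0}, {"gripper": 0, "dx": 0, "dy": 0, "dz": 0.01, "spin": 0}, {"gripper": 0, "dx": 0, "dy": 0, "dz": 0, "spin": 0}]'

```text
time: 3.1
ee_pos: [0.5797, 0.0404, 0.1725]
eef_rot: [0.991, -0.133, -0.0, 0.0]
ft_force: [0.1, -0.1, 0.4]
width: 0.0003
```

```bash
cat > look.py <<'E'
import sys,cv2
from bench import cams,read_state
import numpy as np
t=sys.argv[1]
a=cams.camera("scene")[120:320,270:540,::-1];b=cams.camera("top")[150:310,150:380,::-1]
cv2.imwrite(f"pics/{t}s.png",cv2.resize(a,None,fx=2.9,fy=2.9,interpolation=cv2.INTER_CUBIC));cv2.imwrite(f"pics/{t}t.png",cv2.resize(b,None,fx=3,fy=3))
s=read_state();print({k:np.round(s[k],4).tolist() for k in("time","ee_pos","ft_force","torque")})
E
python3 look.py a
```

```text
{'time': 3.2, 'ee_pos': [0.5805, 0.0406, 0.1738], 'ft_force': [0.2156, -0.2893, 0.3993], 'torque': [0.0079, 0.0136, -0.0677]}
```

View pics/as.png

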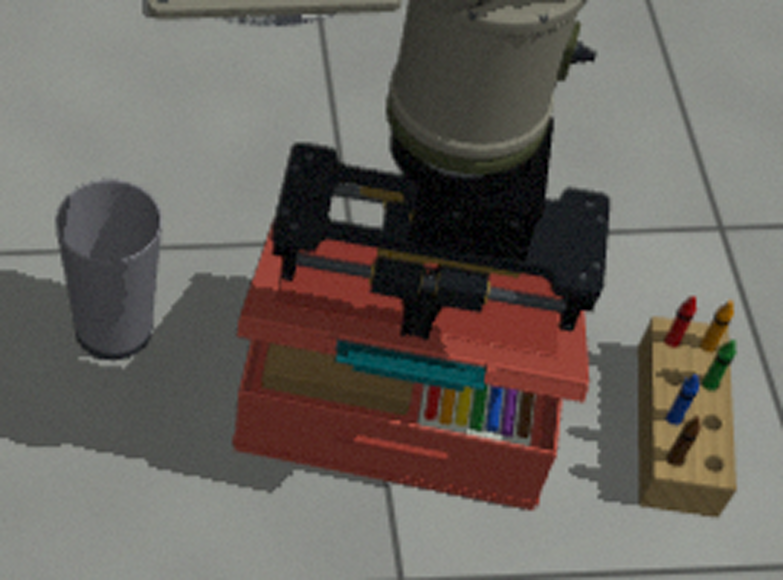

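The fingertips (415,335) are above the middle of the lid's front rim, clear of the teal lever. Next I push the lid down.

arm_command --increments '[{"gripper": 0, "dx": 0, "dy": 0, "dz": 0.01, "spin": 0}, {"gripper": 0, "dx": 0, "dy": 0, "dz": 0.01, "spin": 0}, {"gripper": 0, "dx": 0, "dy": 0, "dz": 0.01, "spin": 0}, {"gripper": 0, "dx": 0, "dy": 0, "dz": 0.01, "spin": 0}, {"gripper": 0, "dx": 0, "dy": 0, "dz": 0.01, "spin": 0}, {"gripper": 0, "dx": 0, "dy": 0, "dz": 0.01, "spin": 0}, {"gripper": 0, "dx": 0, "dy": 0, "dz": 0.01, "spin": 0}, {"gripper": 0, "dx": 0, "dy": 0, "dz": 0.01, "spin": 0}]'

```text
time: 4.2
ee_pos: [0.58, 0.0404, 0.0919]
eef_rot: [0.991, -0.133, 0.0, 0.0]
ft_force: [0.8, -1.3, 1.1]
width: 0.0007
```

arm_command --increments '[{"gripper": 0, "dx": 0, "dy": 0, "dz": 0.002, "spin": 0}, {"gripper": 0, "dx": 0, "dy": 0, "dz": 0.002, "spin": 0}, {"gripper": 0, "dx": 0, "dy": 0, "dz": 0.002, "spin": 0}, {"gripper": 0, "dx": 0, "dy": 0, "dz": 0.001, "spin": 0}, {"gripper": 0, "dx": 0, "dy": 0, "dz": 0, "spin": 0}, {"gripper": 0, "dx": 0, "dy": 0, "dz": 0, "spin": 0}, {"gripper": 0, "dx": 0, "dy": 0, "dz": 0, "spin": 0}, {"gripper": 0, "dx": 0, "dy": 0, "dz": 0, "spin": 0}]'

```text
time: 5.2
ee_pos: [0.5798, 0.0404, 0.0872]
eef_rot: [0.991, -0.133, 0.0, 0.0]
ft_force: [-8.1, -1.6, 16.7]
width: 0.0006
```

arm_command --increments '[{"gripper": 0, "dx": 0, "dy": 0, "dz": 0.001, "spin": 0}, {"gripper": 0, "dx": 0, "dy": 0, "dz": 0, "spin": 0}, {"gripper": 0, "dx": 0, "dy": 0, "dz": -0.02, "spin": 0}, {"gripper": 0, "dx": 0, "dy": 0, "dz": -0.03, "spin": 0}, {"gripper": 0, "dx": 0.02, "dy": 0, "dz": 0, "spin": 0}, {"gripper": 0, "dx": 0.02, "dy": 0, "dz": 0, "spin": 0}, {"gripper": 0, "dx": 0.019, "dy": 0, "dz": 0, "spin": 0}, {"gripper": 0, "dx": 0, "dy": 0, "dz": 0, "spin": 0}]'

```text
time: 6.2
ee_pos: [0.6375, 0.0245, 0.1347]
eef_rot: [0.991, -0.133, 0.0, -0.0]
ft_force: [-1.1, 0.9, -0.7]
width: 0.0
```

```bash
python3 look.py b
```

```text
{'time': 6.3, 'ee_pos': [0.6364, 0.0253, 0.1347], 'ft_force': [-0.1624, -0.078, 0.1996], 'torque': [0.0362, 0.0557, 0.0055]}
```

View pics/bs.png

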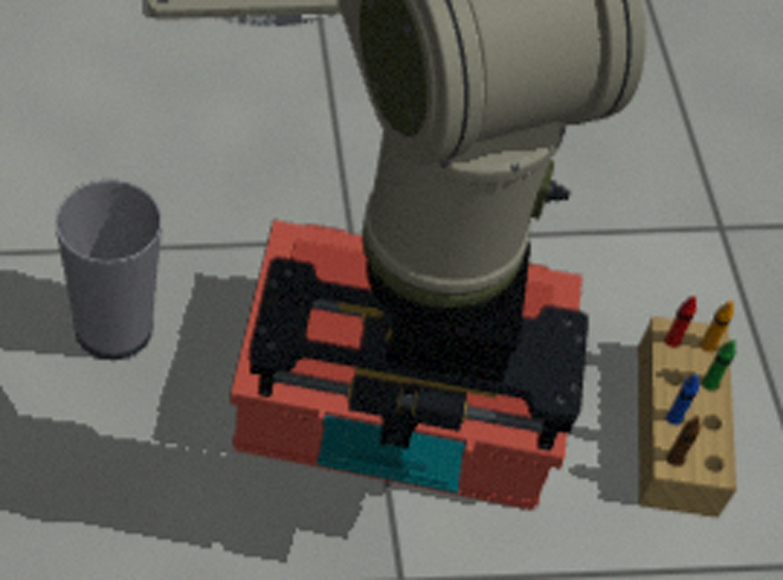

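The lid is shut on the body, and the teal lever (390,455) is still open under the fingertips (395,440). I push the lever down.

arm_command --increments '[{"gripper": 0, "dx": 0, "dy": 0, "dz": 0.015, "spin": 0}, {"gripper": 0, "dx": 0, "dy": 0, "dz": 0.015, "spin": 0}, {"gripper": 0, "dx": 0, "dy": 0, "dz": 0.006, "spin": 0}, {"gripper": 0, "dx": 0, "dy": 0, "dz": 0.006, "spin": 0}, {"gripper": 0, "dx": 0, "dy": 0, "dz": 0.006, "spin": 0}, {"gripper": 0, "dx": 0, "dy": 0, "dz": 0.006, "spin": 0}, {"gripper": 0, "dx": 0, "dy": 0, "dz": 0.006, "spin": 0}, {"gripper": 0, "dx": 0, "dy": 0, "dz": 0, "spin": 0}]'

```text
time: 7.3
ee_pos: [0.6364, 0.0252, 0.0741]
eef_rot: [0.991, -0.133, -0.0, -0.0]
ft_force: [1.5, -0.0, 6.3]
width: 0.0001
```

arm_command --increments '[{"gripper": 0, "dx": 0, "dy": 0, "dz": 0.005, "spin": 0}, {"gripper": 0, "dx": 0, "dy": 0, "dz": 0.005, "spin": 0}, {"gripper": 0, "dx": 0, "dy": 0, "dz": 0.005, "spin": 0}, {"gripper": 0, "dx": 0, "dy": 0, "dz": 0.005, "spin": 0}, {"gripper": 0, "dx": 0, "dy": 0, "dz": 0.005, "spin": 0}, {"gripper": 0, "dx": 0, "dy": 0, "dz": 0, "spin": 0}, {"gripper": 0, "dx": 0, "dy": 0, "dz": 0, "spin": 0}, {"gripper": 0, "dx": 0, "dy": 0, "dz": 0, "spin": 0}]'

```text
time: 8.3
ee_pos: [0.6369, 0.0249, 0.0498]
eef_rot: [0.991, -0.133, 0.0, -0.0]
ft_force: [0.4, 0.0, -0.1]
width: 0.0007
```

```bash
python3 look.py c
```

```text
{'time': 8.4, 'ee_pos': [0.6369, 0.0249, 0.0498], 'ft_force': [0.3012, -0.3564, -0.9548], 'torque': [0.0634, 0.0566, -0.0087]}
```

View pics/cs.png

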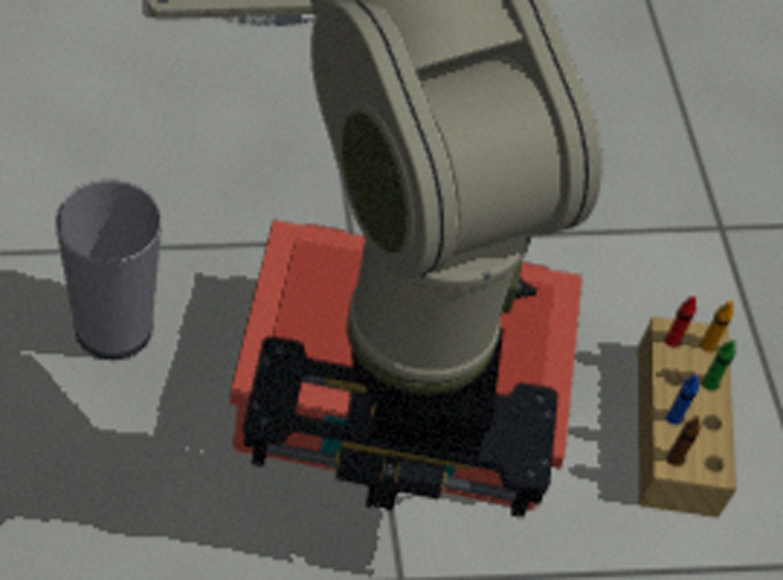

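The gripper hides the lever, but the force has dropped to about nothing, as it should past centre. I go lower and then push the lever towards the box wall.

arm_command --increments '[{"gripper": 0, "dx": 0, "dy": 0, "dz": 0.006, "spin": 0}, {"gripper": 0, "dx": 0, "dy": 0, "dz": 0.006, "spin": 0}, {"gripper": 0, "dx": 0, "dy": 0, "dz": 0, "spin": 0}, {"gripper": 0, "dx": -0.004, "dy": 0, "dz": 0, "spin": 0}, {"gripper": 0, "dx": -0.004, "dy": 0, "dz": 0, "spin": 0}, {"gripper": 0, "dx": -0.004, "dy": 0, "dz": 0, "spin": 0}, {"gripper": 0, "dx": -0.002, "dy": 0, "dz": 0, "spin": 0}, {"gripper": 0, "dx": 0, "dy": 0, "dz": 0, "spin": 0}]'

```text
time: 9.4
ee_pos: [0.6232, 0.0287, 0.0377]
eef_rot: [0.991, -0.133, 0.0, 0.0]
ft_force: [-1.7, 0.2, 1.3]
width: 0.0005
```

arm_command --increments '[{"gripper": 0, "dx": -0.001, "dy": 0, "dz": 0, "spin": 0}, {"gripper": 0, "dx": -0.001, "dy": 0, "dz": 0, "spin": 0}, {"gripper": 0, "dx": -0.001, "dy": 0, "dz": 0, "spin": 0}, {"gripper": 0, "dx": 0, "dy": 0, "dz": 0, "spin": 0}, {"gripper": 0, "dx": -0.001, "dy": 0, "dz": 0, "spin": 0}, {"gripper": 0, "dx": 0, "dy": 0, "dz": 0, "spin": 0}, {"gripper": 0, "dx": 0, "dy": 0, "dz": 0, "spin": 0}, {"gripper": 0, "dx": 0, "dy": 0, "dz": 0, "spin": 0}]'

```text
time: 10.4
ee_pos: [0.6205, 0.0294, 0.0378]
eef_rot: [0.991, -0.133, 0.001, -0.0]
ft_force: [6.7, -1.2, -0.6]
width: 0.0007
```

Contact came at box x = 98 mm, exactly where a closed lever's lip should be. I back off and look.

arm_command --increments '[{"gripper": 0, "dx": 0.02, "dy": 0, "dz": 0, "spin": 0}, {"gripper": 0, "dx": 0.03, "dy": 0, "dz": 0, "spin": 0}, {"gripper": 0, "dx": 0.03, "dy": 0, "dz": -0.02, "spin": 0}, {"gripper": 0, "dx": 0, "dy": 0, "dz": -0.05, "spin": 0}, {"gripper": 0, "dx": 0, "dy": 0, "dz": -0.05, "spin": 0}, {"gripper": 0, "dx": 0, "dy": 0, "dz": -0.05, "spin": 0}, {"gripper": 0, "dx": 0, "dy": 0.03, "dz": -0.05, "spin": 0}, {"gripper": 0, "dx": 0, "dy": 0.05, "dz": -0.03, "spin": 0}]'

```text
time: 11.4
ee_pos: [0.6755, -0.0669, 0.2899]
eef_rot: [0.991, -0.131, 0.001, -0.001]
ft_force: [1.4, -0.5, -0.3]
width: 0.0002
```

arm_command --increments '[{"gripper": 0, "dx": 0, "dy": 0.05, "dz": 0, "spin": 0}, {"gripper": 0, "dx": 0, "dy": 0.05, "dz": 0, "spin": 0}, {"gripper": 0, "dx": 0, "dy": 0.05, "dz": 0, "spin": 0}, {"gripper": 0, "dx": -0.02, "dy": 0.05, "dz": 0, "spin": 0}, {"gripper": 0, "dx": -0.02, "dy": 0.05, "dz": 0, "spin": 0}, {"gripper": 0, "dx": -0.02, "dy": 0.03, "dz": 0, "spin": 0}, {"gripper": 0, "dx": 0, "dy": 0, "dz": 0, "spin": 0}, {"gripper": 0, "dx": 0, "dy": 0, "dz": 0, "spin": 0}]'

```text
time: 12.4
ee_pos: [0.5442, -0.3219, 0.2873]
eef_rot: [0.991, -0.132, -0.0, -0.0]
ft_force: [0.2, 0.7, 0.8]
width: 0.001
```

```bash
python3 look.py d
python3 - <<'E'
from fit import *
p=np.load("p.npy");p[3]=0
print("scene crop px, closed latch corners (lip ends):",((proj("scene",[T(p,(0,s*.047,z),0) for z in(0,-.046) for s in(-1,1)])-[270,120])*2.9).round())
print("shut lid top corners:",((proj("scene",[L(p,(x,s*.115,.006)) for x in(-.002,.156) for s in(-1,1)])-[270,120])*2.9).round())
E
```

```text
{'time': 12.5, 'ee_pos': [0.5447, -0.3213, 0.2873], 'ft_force': [0.4534, -0.6646, -0.2555], 'torque': [0.0659, 0.0077, 0.0013]}
scene crop px, closed latch corners (lip ends): [[324. 420.]
 [461. 447.]
 [319. 454.]
 [451. 480.]]
shut lid top corners: [[270. 218.]
 [581. 273.]
 [229. 392.]
 [565. 457.]]
```

View pics/ds.png

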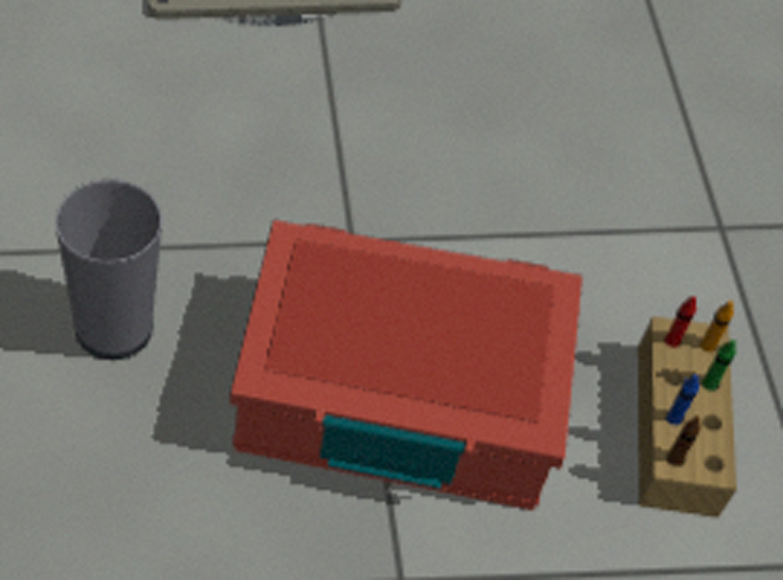

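View pics/dt.png

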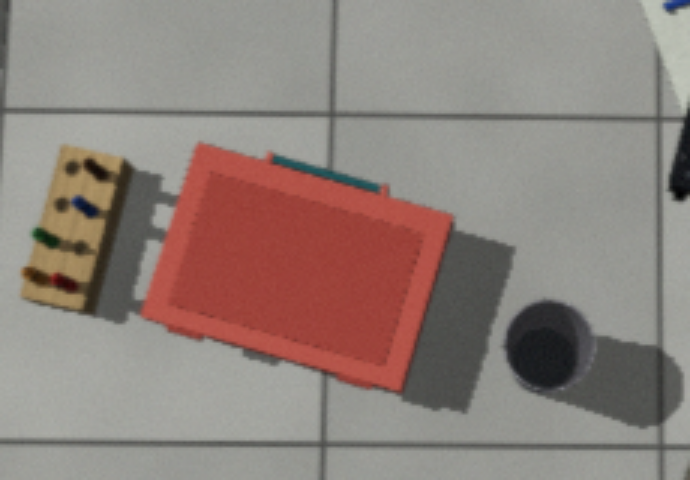

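The lid's corners at (232,396) and (560,463) match the shut prediction to within a few pixels. The lever hangs flat, with its end near row 465–486, and only a thin strip of it shows from above. The tumbler and crayon stand haven't moved.

Run:
```python
from bench import job
print(job.close_job())
```

```text
the job is handed in; nothing more can be done
None
```

The craft box is shut and latched, and I handed the job in at about 12.5 s, with the arm held clear of everything.

- **Lid:** I pushed it down with the closed fingertips until it stopped at z = 87 mm under about 17 N, which is the fully shut height on the raised panel. It stayed shut after release.
- **Latch:** I then pushed the teal lever down. The resisting force rose to about 6 N and fell to nothing past centre. Pressing it against the front wall met firm contact where a closed lever's lip should be.
- **Last pictures:** The lid's corners match the shut prediction to within a few pixels. The lever's lower edge showed up to about 3 camera pixels off the prediction. I put that down to the lip, which the prediction left out, and the fit error. From above only a thin strip of the lever shows, so I take it as closed.
- **Other objects:** The tumbler and crayon stand look the same as at the start. The talavera pot was outside the final cropped views, so I did not re-check it by picture. The arm's path kept well clear of it, and I saw no unexpected force in the readings.

Two early move calls were refused because rows must have all five fields filled in; they caused no motion.

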